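# Reset the tripped lathe controller through its dust shutter

## Robot

A 6-joint arm with a two-finger parallel gripper is mounted at the origin on the work surface. World frame = base frame: x ahead of the robot, y to its left, z up, the work surface at z = 0. Lengths are in m, angles in rad, forces in N, time in s.
With the tool pointing down it reaches from about 0.325 to 0.775 m from the base axis. Payload 9.3 kg.
Tool frame: the origin (TCP) lies at the very end of the fingers, on their centre line; the grasp point (between the pads) lies 19 mm behind it; z points along the fingers, y is the line along which they close (so a half turn about z gives the same grasp; the last joint's range is limited). The gripper opens to 85 mm and grips with 20 to 120 N. Pads are 22 mm wide; open, the fingers measure 114 mm over their backs; the gripper's body (76 mm by 85 mm) begins 54 mm behind the grasp point. The pads swing forward as they close: fully open they stand 13 mm farther back than shut.
Start: joints at [-1.417, 0.259, 0.021, 1.334, 0, 1.418], TCP at [0.166, -0.524, 0.231] pointing down, gripper open.
Joint ranges: [-3.04, 3.04], [-0.91, 1.82], [-1.04, 1.36], [-1.92, 1.95], [-1.52, 1.45], [-3.14, 3.14]. Speed limits (rad/s): [2.22, 2.22, 2.79, 3.14, 3.14, 3.14].

## Interface

Orientations are given as a unit quaternion [w, x, y, z].
In Python, from plant import monitor, vision, finish_job gives the robot as it stands.
- The arm moves only by the shell command python3 -m pendant 'ROWS' [FORCE]. ROWS is JSON, a list of rows, each an object with "turn": the turn, a rotation vector about the tool's x, y, z in rad, a list of three; "travel": the shift along the tool's x, y, z in cm, a list of three; "jaw": the opening in per cent of the stroke, from 0 (shut) to 100 (fully open). In form: [{"turn": [wx, wy, wz], "travel": [tx, ty, tz], "jaw": jaw}, ...]. A call has 1 to 20 rows; each row is the pose to reach, as a shift and turn from the pose commanded when the call began, along the tool's axes at that moment; what a row does not reach only later rows make up. A row lasts 1/10 s, in which the tool goes at most 50 mm and 8.59 degrees, less where a joint would pass 70% of its speed; a pose out of reach is approached as far as the arm can. A call with a gripper value outside its range is refused whole. The fingers move at their own pace and stop on an object; FORCE is the grip in N (left out, the last holds). Time passes only in rows, so rows that repeat a pose let the fingers close. It gives the time, the measured TCP pose, the force, the opening and the grip force at its end, in the units of the state.
- monitor.get_state(): the state, without advancing time (a new reading comes with each control period).
- vision.read_camera(name): name is "side" or "top"; returns a dict with "color" (384x512x3 uint8, red, green, blue), "K" (3x3 intrinsics, pixels), "world_from_camera" (4x4, takes a point from camera to world coordinates). Camera axes: x right, y down, z forward; pixel columns grow to the right and rows downward; lengths in m; the calibration is good to about 2 mm. A picture is of the moment at which its call begins. There is no depth.
- finish_job(): hands the job in; it is judged then, once.
The state is a dict: "time_s": time; "joint_positions": joint angles; "qd": joint speeds; "tau": joint torques, N m; "ee_pos": TCP position; "tool_rot": TCP orientation; "contact_force": force on the tool from outside, world axes, zero at the start; "torque": the same for the moment, N m; "opening": finger opening in m; "finger_force": force on a finger pad.
Only numpy, scipy, OpenCV 4.12 (cv2) and the standard library are available. Lean on these libraries where they do the work, as an engineer would, in place of code of your own. Each camera call takes 0.05 s, during which the arm holds its last target. There are 200 camera calls.

## Task

The wood lathe's control box has tripped out. Push its sliding dust shutter fully open with the fingertips, reach down into the well underneath and press the sunken reset key all the way in for a moment, then push the shutter fully shut again and leave everything clear. Push gently and pinch nothing, do not press the raised start key, do not lift or shove the box, and leave the wooden screw, jar and screwdriver where they are.

Things in the scene. Friction and masses are not known exactly. Their poses are not given: they have to be found in the camera images.
- box: Grey control box, 120 mm (its x) by 220 mm (its y) by 60 mm tall, about 3.5 kg, loose on four rubber feet. Origin: centre of its underside; z up. Flat top panel at z = 60 mm with a well (see well_mouth). Two 5 mm high guide rails on the panel along y at box x = -31.5 and +31.5 mm, from y = -50 to +74 mm. Vent slots at the +y end, start key at the -y end.
- well_mouth (a point): Centre of the mouth of the square well in the panel, at box (0, -20, 60) mm. The well is 46 by 46 mm with sides parallel to the box, 40 mm deep; the reset key stands in its middle. The shutter hides it when shut. Axes parallel to the box's.
- shutter (a joint): Aluminium dust shutter on the panel: plate 56 by 56 mm, its top 4.5 mm above the panel, with an upright tab across its middle (see tab_top). Slides along box +y (away from the start key): 0 = shut, centred over the well; 0.060 m = fully open, well clear. End stops at both ends; about 1.5 N of friction, stays where left. Starts up to 12 mm open.
- tab_top (a point): Centre of the top edge of the shutter's tab, which is 34 mm along box x, 8 mm thick along box y and stands 20 mm above the plate. 84.5 mm above the bench; moves with the shutter. Axes parallel to the box's.
- reset_key (a joint): Sunken reset key: black round plunger 26 mm across at the middle of the well. 0 = out, 0.006 m = fully in; sprung, about 1.5 N to start it and 4.5 N at the bottom, springs back when released. Its top is 20 mm below the panel when out, 26 mm below when fully in.
- reset_key_top (a point): Centre of the top face of the reset key, at box (0, -20, 40) mm when out; axes parallel to the box's.
- start_key (a joint): Raised start key, black round, 24 mm across, on a grey collar at box x = 0, y = -84 mm, 16 mm proud of the panel. 0 = out, 0.006 m = fully in. Not to be pressed.
- start_key_top (a point): Centre of the top face of the start key, 76 mm above the bench.
- spindle_mid (a point): Middle (half-way up) of a pale turned wooden screw standing on the bench, 64 mm tall, foot 52 mm across. Not to be disturbed.
- wax_jar_mid (a point): Middle (half-way up) of a standing wax jar with steel cap, 60 mm tall, 54 mm across. Not to be disturbed.
- screwdriver: Screwdriver with wooden handle lying on the bench, 170 mm long along its x, handle to -x, origin at mid-length on its underside. Not to be disturbed.
Mind the look-alikes: they are no part of the job. What is shaped like the part that bears spindle_mid but black is not meant.

How it is judged:
On the way, in this order (a step that is already met when the one before it is completed fails the run):
1. the shutter is pushed fully open (within 6 mm of its stop) (value of joint shutter above 0.054 m), for 0.1 s.
2. the sunken reset key is pressed all the way in (over 4.5 of 6 mm) with the shutter open (value of joint reset_key above 0.0045 m and value of joint shutter above 0.05 m), for 0.1 s.
3. the key is out again and the shutter is pushed shut (within 5 mm of its stop) (value of joint reset_key below 0.0015 m and value of joint shutter below 0.005 m), for 0.1 s.
At the end, for the whole second after the job is handed in: Shutter within 5 mm of shut, reset key sprung out again, start key out, box standing flat and still within 30 mm of where it began, screw and jar upright and screw, jar and screwdriver within 20 mm of where they began (all of step 3 and value of joint start_key below 0.0015 m and distance of box from where it was at the start of the episode below 0.03 m and angle between box's own z axis and vertical below 0.05 rad and linear speed of box below 0.01 m/s and distance of each of spindle_mid, wax_jar_mid, screwdriver from where it was at the start of the episode below 0.02 m and angle between each of spindle_mid, wax_jar_mid's own z axis and vertical below 0.2 rad); the robot touches nothing.
It fails at once if the start key is pressed (over 3 mm) (value of joint start_key above 0.003 m).
It fails at once if the box is shoved over 30 mm, lifted over 8 mm or tipped over 0.1 rad (distance of box from where it was at the start of the episode above 0.03 m or height (world z) of box above 0.008 m or angle between box's own z axis and vertical above 0.1 rad).
It fails at once if the box or its shutter is pinched or forced (over 38 N from the fingers) (contact force between the fingers and box above 38 N).
It fails at once if the screw, jar or screwdriver is lifted or moved over 20 mm (distance of any of spindle_mid, wax_jar_mid, screwdriver from where it was at the start of the episode above 0.02 m or height (world z) of spindle_mid above 0.047 m or height (world z) of wax_jar_mid above 0.045 m).
It also fails if it takes over 51 s, if anything falls off the work surface, if the arm or the gripper's body presses on something with over 40 N, if the wrist force passes 120 N, or if a joint passes its speed limit or range.

## Working session

There is one attempt and no reset: what is moved stays moved. The work goes in short steps, Python scripts to look and compute and a shell command to move; the robot and the scene stay as the last step left them, time stands still between calls to the robot, and variables do not carry over. Pictures are saved under pics/ and viewed, at most 10 in all, crops included, and the job is handed in when it is done.

```bash
mkdir -p pics
cat > h.py <<'E'
import numpy as np, cv2
from plant import monitor, vision, finish_job
def shot(n,name):
    c=vision.read_camera(n); cv2.imwrite(f'pics/{name}.png',c['color'][:,:,::-1]); np.savez(f'pics/{name}.npz',**c); return c
def ray(c,uv,z):
    K,T=np.array(c['K']),np.array(c['world_from_camera'])
    d=T[:3,:3]@np.linalg.solve(K,[uv[0],uv[1],1]); o=T[:3,3]
    return o+d*(z-o[2])/d[2]
def proj(c,p):
    K,T=np.array(c['K']),np.array(c['world_from_camera'])
    q=K@(T[:3,:3].T@(np.array(p)-T[:3,3])); return q[:2]/q[2]
E
python3 - <<'E'
from h import *
for n in('top','side'):
    c=shot(n,n+'1'); print(n,np.round(c['world_from_camera'],3).tolist(),c['K'][0][0])
    im=cv2.imread(f'pics/{n}1.png'); cv2.imwrite(f'pics/{n}1b.png',cv2.resize(im,(800,600)))
s=monitor.get_state();print(s['time_s'],s['ee_pos'],s['tool_rot'],s['opening'])
E
```

```text
top [[0.024, -0.997, 0.078, 0.51], [-1.0, -0.023, 0.012, -0.001], [-0.01, -0.078, -0.997, 1.101], [0.0, 0.0, 0.0, 1.0]] 478.58683494139996
side [[0.977, -0.136, 0.163, 0.431], [-0.212, -0.679, 0.703, -0.531], [0.015, -0.721, -0.693, 0.616], [0.0, 0.0, 0.0, 1.0]] 363.8848800132194
0.1 [ 0.16606032 -0.52406449  0.23072305] [-6.14209286e-04  9.88258478e-01  1.52790060e-01  7.56551087e-07] 0.08556389906367798
```

View pics/top1b.png

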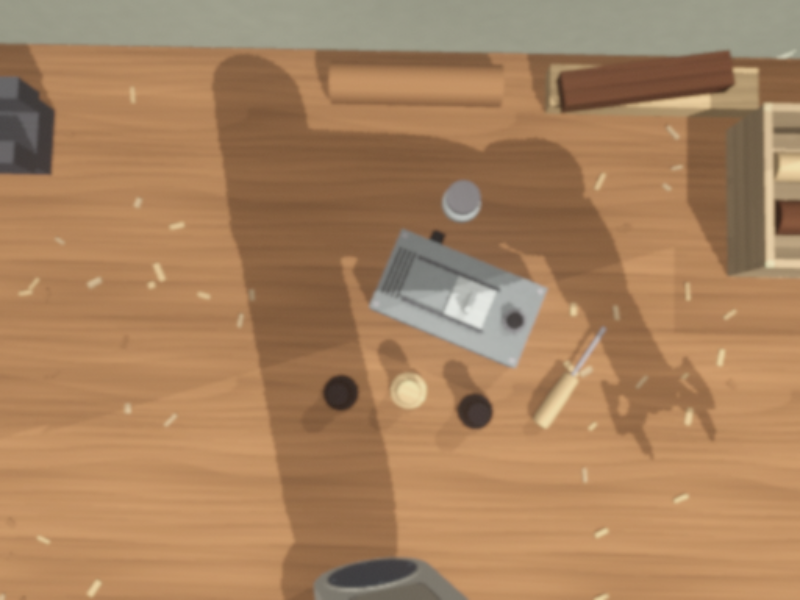

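View pics/side1b.png

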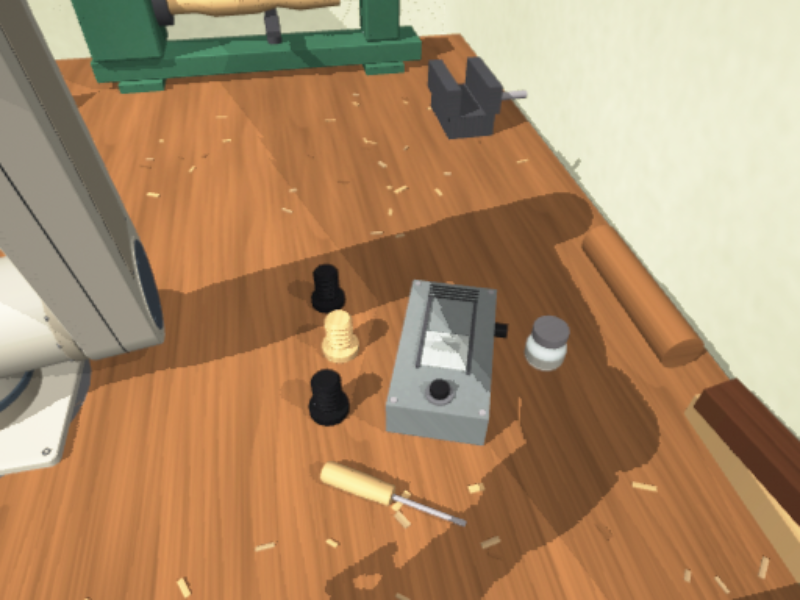

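The top view shows the box with panel corners at about (404,230), (547,289), (516,367) and (371,306) in the 800-px picture. The start key is at (514,320) and the bright shutter at (471,302). The pale screw is at (409,390), the jar at (462,200) and the screwdriver at (570,378). The side view agrees.

Run:
```python
from h import *
t=np.load('pics/top1.npz'); s=np.load('pics/side1.npz')
def blob(c,lo,hi,box):
    hsv=cv2.cvtColor(c['color'],cv2.COLOR_RGB2HSV); m=cv2.inRange(hsv,np.array(lo),np.array(hi))
    k=np.zeros_like(m);x0,y0,x1,y1=[int(v*.64) for v in box];k[y0:y1,x0:x1]=255
    m=cv2.morphologyEx(m&k,cv2.MORPH_OPEN,np.ones((3,3)))
    f=cv2.findContours(m,0,2)[0];return max(f,key=cv2.contourArea)
b=blob(t,(0,0,60),(179,75,255),(350,222,570,380))
r=cv2.minAreaRect(b); P=np.array([ray(t,p,.06)[:2] for p in cv2.boxPoints(r)])
print('corners',cv2.boxPoints(r).round(1).tolist(),P.round(4).tolist(),[np.linalg.norm(P[i]-P[i-1]).round(4) for i in range(4)])
C=P.mean(0); e=[P[1]-P[0],P[2]-P[1]]; yv=max(e,key=np.linalg.norm); yv=yv/np.linalg.norm(yv); yv*=np.sign(yv[1])
xv=np.array([yv[1],-yv[0]]); print('C',C,'yaw',np.degrees(np.arctan2(xv[1],xv[0])))
def loc(p): return ((p[:2]-C)@xv*1e3).round(1),((p[:2]-C)@yv*1e3).round(1)
def cen(k): M=cv2.moments(k); return M['m10']/M['m00'],M['m01']/M['m00']
for n,c,bx in(('t',t,(495,300,535,340)),('s',s,(425,375,455,405))):
    k=blob(c,(0,0,0),(179,255,70),bx); q=cen(k); print('start',n,q,ray(c,q,.076),loc(ray(c,q,.076)))
for n,c,bx in(('t',t,(430,260,510,335)),('s',s,(410,310,480,380))):
    k=blob(c,(0,0,165),(179,70,255),bx); rr=cv2.minAreaRect(k);print('plate',n,cv2.contourArea(k),[loc(ray(c,p,.0645)) for p in cv2.boxPoints(rr)])
for n,c,bx in(('spin',t,(385,370,430,410)),('jar',t,(440,175,485,225))):
    pass
for n,uv,z in(('spin',(409,390),.06),('jar',(462,197),.06),('blk',(475,410),.06),('sd tip',(603,330),.01),('sd h',(543,422),.02)): 
    p=ray(t,np.array(uv)*.64,z);print(n,p.round(3),loc(p))
c=t['color'][135:240,225:360,::-1];a=cv2.resize(c,None,fx=4,fy=4,interpolation=2)
d=cv2.resize(s['color'][170:290,240:330,::-1],None,fx=2.8,fy=2.8*1.25,interpolation=2)
d=cv2.resize(d,(250,420));cv2.imwrite('pics/crop.png',np.hstack([a,d]))
```

```text
corners [[234.39999389648438, 196.89999389648438], [256.29998779296875, 144.1999969482422], [351.1000061035156, 183.5], [329.20001220703125, 236.3000030517578]] [[0.5762, 0.0546], [0.6934, 0.0097], [0.6113, -0.1991], [0.4957, -0.1529]] [np.float64(0.2225), np.float64(0.1255), np.float64(0.2244), np.float64(0.1245)]
C [ 0.59413653 -0.071923  ] yaw -21.477559571323706Traceback (most recent call last):
  File "<stdin>", line 16, in <module>
  File "<stdin>", line 7, in blob
ValueError: max() iterable argument is empty
```

```bash
cat > m.py <<'E'
from h import *
C=np.array([.59414,-.07192]); a=np.radians(-21.48); xv=np.array([np.cos(a),np.sin(a)]); yv=np.array([-xv[1],xv[0]])
def loc(p): return ((p[:2]-C)@xv*1e3).round(1),((p[:2]-C)@yv*1e3).round(1)
E
python3 - <<'E'
from m import *
t=np.load('pics/top1.npz'); s=np.load('pics/side1.npz')
def blob(c,vlo,vhi,box):
    g=c['color'].max(2).astype(int); sat=c['color'].max(2).astype(int)-c['color'].min(2)
    m=((g>=vlo)&(g<=vhi)&(sat<60)).astype(np.uint8)*255
    k=np.zeros_like(m);x0,y0,x1,y1=[int(v*.64) for v in box];k[y0:y1,x0:x1]=255
    f=cv2.findContours(m&k,0,2)[0];return max(f,key=cv2.contourArea)
def cen(k): M=cv2.moments(k); return M['m10']/M['m00'],M['m01']/M['m00']
for n,c,bx in(('t',t,(495,300,535,340)),('s',s,(425,375,455,405))):
    k=blob(c,0,85,bx); q=cen(k); print('start',n,cv2.contourArea(k),np.round(q,1),loc(ray(c,q,.076)))
for n,c,bx in(('t',t,(430,260,510,335)),('s',s,(410,310,480,380))):
    k=blob(c,175,255,bx); rr=cv2.minAreaRect(k);print('plate',n,cv2.contourArea(k),[loc(ray(c,p,.0645)) for p in cv2.boxPoints(rr)])
for n,uv,z in(('spin',(409,390),.06),('jar',(462,197),.06),('blk',(475,410),.06),('sd tip',(603,330),.01),('sd h',(543,422),.02)): 
    p=ray(t,np.array(uv)*.64,z);print(n,p.round(3),loc(p))
c=t['color'][140:240,230:355,::-1];A=cv2.resize(c,(500,400),interpolation=2)
d=cv2.resize(s['color'][170:290,240:325,::-1],(283,400),interpolation=2)
cv2.imwrite('pics/crop.png',np.hstack([A,d]))
E
```

```text
start t 48.0 [329.  204.5] (np.float64(-0.2), np.float64(-83.1))
start s 122.0 [281. 249.] (np.float64(1.2), np.float64(-85.2))
plate t 818.0 [(np.float64(-42.8), np.float64(7.9)), (np.float64(24.6), np.float64(19.5)), (np.float64(39.0), np.float64(-63.0)), (np.float64(-28.3), np.float64(-74.3))]
plate s 776.5 [(np.float64(-54.2), np.float64(48.1)), (np.float64(21.1), np.float64(61.5)), (np.float64(30.7), np.float64(-55.0)), (np.float64(-36.4), np.float64(-66.8))]
spin [ 0.463 -0.008  0.06 ] (np.float64(-145.2), np.float64(11.9))
jar [ 0.736 -0.076  0.06 ] (np.float64(133.2), np.float64(47.9))
blk [ 0.438 -0.099  0.06 ] (np.float64(-135.0), np.float64(-82.5))
sd tip [ 0.555 -0.288  0.01 ] (np.float64(42.6), np.float64(-215.5))
sd h [ 0.421 -0.2    0.02 ] (np.float64(-114.1), np.float64(-182.9))
```

View pics/crop.png

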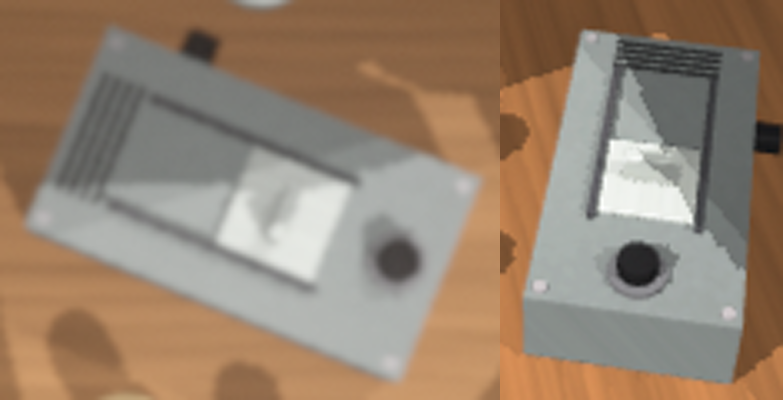

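```bash
cat >> m.py <<'E'
from scipy.spatial.transform import Rotation as R
def plan(lx,ly,z,yaw=68.52):
    s=monitor.get_state(); q=np.array(s['tool_rot']); r=R.from_quat(q[[1,2,3,0]])
    p=np.r_[C+xv*lx/1e3+yv*ly/1e3,z]
    c,n=np.cos(np.radians(yaw)),np.sin(np.radians(yaw))
    g=R.from_matrix(np.array([[c,n,0],[n,-c,0],[0,0,-1]]))
    print('local now',loc(s['ee_pos']),round(s['ee_pos'][2],4),'t',s['time_s'],'F',np.round(s['contact_force'],1))
    print('travel cm',(r.inv().apply(p-s['ee_pos'])*100).round(2),'turn',(r.inv()*g).as_rotvec().round(4))
E
python3 - <<'E'
from m import *
t=np.load('pics/top1.npz')
for uv in((255,145),(358,183),(318,290),(217,250)):print(loc(ray(t,np.array(uv)/4+(230,140)-.4,.0645)))
plan(0,-46,.15)
E
```

```text
(np.float64(28.7), np.float64(10.5))
(np.float64(31.2), np.float64(-49.0))
(np.float64(-30.9), np.float64(-51.1))
(np.float64(-32.1), np.float64(7.6))
local now (np.float64(-232.8), np.float64(-577.5)) 0.2307 t 0.1 F [-0.5  0.3 -0.4]
travel cm [ 51.56 -26.59   8.11] turn [-1.000e-03 -7.000e-04 -8.891e-01]
```

```bash
python3 -m pendant '[{"turn":[0,0,-0.1],"travel":[4,-2,0],"jaw":0},{"turn":[0,0,-0.2],"travel":[8,-4,0],"jaw":0},{"turn":[0,0,-0.3],"travel":[12,-6,0],"jaw":0},{"turn":[0,0,-0.4],"travel":[16,-8,0],"jaw":0},{"turn":[0,0,-0.5],"travel":[20,-10.3,0],"jaw":0},{"turn":[0,0,-0.6],"travel":[24,-12.4,0],"jaw":0},{"turn":[0,0,-0.7],"travel":[28,-14.4,0],"jaw":0},{"turn":[0,0,-0.8],"travel":[32,-16.5,0],"jaw":0},{"turn":[0,0,-0.889],"travel":[36,-18.6,1],"jaw":0},{"turn":[0,0,-0.889],"travel":[40,-20.6,2],"jaw":0},{"turn":[0,0,-0.889],"travel":[44,-22.7,3],"jaw":0},{"turn":[0,0,-0.889],"travel":[48,-24.8,5],"jaw":0},{"turn":[0,0,-0.889],"travel":[51.6,-26.6,7],"jaw":0},{"turn":[0,0,-0.889],"travel":[51.6,-26.6,8.1],"jaw":0},{"turn":[0,0,-0.889],"travel":[51.6,-26.6,8.1],"jaw":0},{"turn":[0,0,-0.889],"travel":[51.6,-26.6,8.1],"jaw":0}]'
python3 - <<'E'
from m import *
plan(0,-46,.071)
a=shot('top','t2')['color'][110:290,200:400,::-1];b=shot('side','s2')['color'][110:300,210:370,::-1]
cv2.imwrite('pics/c2.png',np.hstack([cv2.resize(a,(440,400)),cv2.resize(b,(336,400))]))
E
```

```text
time_s: 1.7
ee_pos: [0.5772, -0.1153, 0.1504]
tool_rot: [-0.0, 0.827, 0.563, -0.0]
contact_force: [0.2, 0.2, 1.3]
opening: -0.0
finger_force: 0.0
local now (np.float64(0.1), np.float64(-46.6)) 0.1504 t 1.7 F [0.2 0.2 1.3]
travel cm [ 0.06 -0.01  7.94] turn [-0.0007  0.0002 -0.0005]
```

View pics/c2.png

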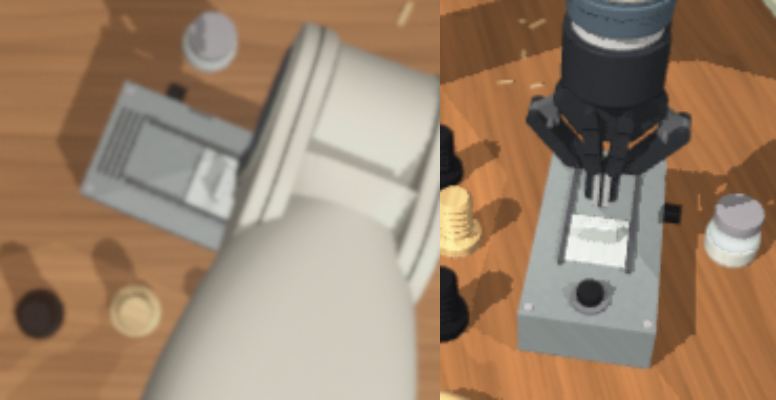

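The fingers are shut and lined up with the box axis. In the side view the tip is at (602,200), with the tab at about (598,235) and the start key clear at (590,293). Next I descend behind the tab.

```bash
python3 -m pendant '[{"turn":[0,0,0],"travel":[0,0,2.5],"jaw":0},{"turn":[0,0,0],"travel":[0,0,5],"jaw":0},{"turn":[0,0,0],"travel":[0,0,6.5],"jaw":0},{"turn":[0,0,0],"travel":[0,0,7.4],"jaw":0},{"turn":[0,0,0],"travel":[0,0,7.9],"jaw":0},{"turn":[0,0,0],"travel":[0,0,7.9],"jaw":0},{"turn":[0,0,0],"travel":[0,0,7.9],"jaw":0}]'
python3 - <<'E'
from m import *
plan(0,24,.071)
b=shot('side','s3')['color'][160:300,230:350,::-1]
cv2.imwrite('pics/c3.png',cv2.resize(b,(480,560)))
E
```

```text
time_s: 2.5
ee_pos: [0.578, -0.1152, 0.0722]
tool_rot: [0.001, 0.827, 0.563, 0.0]
contact_force: [0.3, -0.2, -0.3]
opening: 0.0002
finger_force: 0.0
local now (np.float64(0.9), np.float64(-46.2)) 0.0722 t 2.5 F [ 0.3 -0.2 -0.3]
travel cm [ 7.02 -0.09  0.12] turn [ 0.0013 -0.0001 -0.0005]
```

View pics/c3.png

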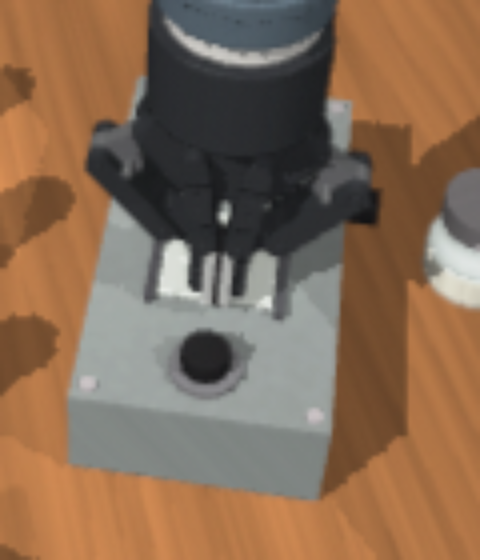

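The fingers stand on the plate's near edge at (215,295) in front of the tab, with the start key clear at (205,357). Now I push +y, which is tool +x.

```bash
python3 -m pendant '[{"turn":[0,0,0],"travel":[0.4,0,0],"jaw":0},{"turn":[0,0,0],"travel":[0.8,0,0],"jaw":0},{"turn":[0,0,0],"travel":[1.2,0,0],"jaw":0},{"turn":[0,0,0],"travel":[1.6,0,0],"jaw":0},{"turn":[0,0,0],"travel":[2,0,0],"jaw":0},{"turn":[0,0,0],"travel":[2.5,0,0],"jaw":0},{"turn":[0,0,0],"travel":[3,0,0],"jaw":0},{"turn":[0,0,0],"travel":[3.5,0,0],"jaw":0},{"turn":[0,0,0],"travel":[4,0,0],"jaw":0},{"turn":[0,0,0],"travel":[4.5,0,0],"jaw":0},{"turn":[0,0,0],"travel":[5,0,0],"jaw":0},{"turn":[0,0,0],"travel":[5.5,0,0],"jaw":0},{"turn":[0,0,0],"travel":[5.9,0,0],"jaw":0},{"turn":[0,0,0],"travel":[6.2,0,0],"jaw":0},{"turn":[0,0,0],"travel":[6.5,0,0],"jaw":0},{"turn":[0,0,0],"travel":[6.5,0,0],"jaw":0}]'; python3 -c "
from m import *
plan(0,24,.071)"
```

```text
time_s: 4.15
ee_pos: [0.6016, -0.054, 0.0712]
tool_rot: [-0.0, 0.826, 0.563, 0.0]
contact_force: [0.9, -0.0, 0.1]
opening: 0.0001
finger_force: 0.0
local now (np.float64(0.4), np.float64(19.4)) 0.0712 t 4.15 F [ 0.9 -0.   0.1]
travel cm [ 0.46 -0.04  0.02] turn [-0.0001 -0.0004  0.0002]
```

```bash
python3 -m pendant '[{"turn":[0,0,0],"travel":[0.2,0,0],"jaw":0},{"turn":[0,0,0],"travel":[0.4,0,0],"jaw":0}]'; python3 -m pendant '[{"turn":[0,0,0],"travel":[0.15,0,0],"jaw":0},{"turn":[0,0,0],"travel":[0.15,0,0],"jaw":0}]';python3 - <<'E'
from m import *
plan(0,24,.071)
b=shot('side','s4')['color'][160:300,230:350,::-1];a=shot('top','t4')['color'][130:250,220:370,::-1]
cv2.imwrite('pics/c4.png',np.hstack([cv2.resize(b,(343,400)),cv2.resize(a,(440,400))]))
E
```

```text
time_s: 4.35
ee_pos: [0.6029, -0.0507, 0.0712]
tool_rot: [-0.0, 0.827, 0.563, -0.0]
contact_force: [-0.5, -1.1, -0.3]
opening: -0.0
finger_force: 0.8
time_s: 4.55
ee_pos: [0.6036, -0.0491, 0.0712]
tool_rot: [-0.0, 0.826, 0.563, 0.0]
contact_force: [-0.1, -0.4, 0.4]
opening: 0.0002
finger_force: 0.2
local now (np.float64(0.4), np.float64(24.7)) 0.0712 t 4.55 F [-0.1 -0.4  0.4]
travel cm [-0.07 -0.04  0.02] turn [-0.     -0.0002  0.    ]
```

View pics/c4.png

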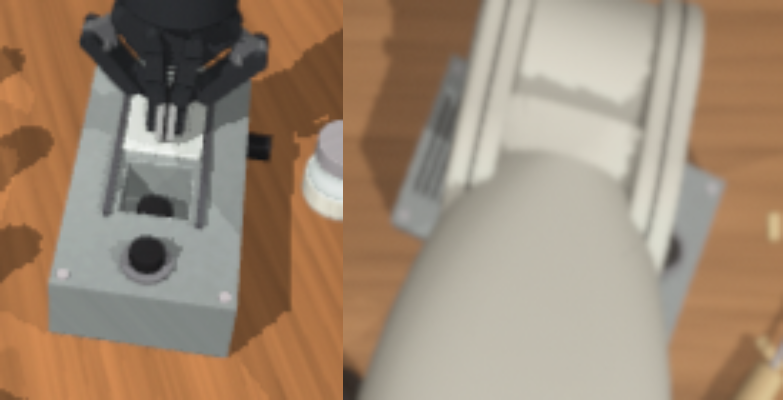

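The side view shows the well open, with its key at (155,207) and the plate's near edge from (124,150) to (200,158). I'll measure that edge and keep nudging until I feel the stop.

```bash
python3 - <<'E'
from m import *
c=np.load('pics/s4.npz')
f=lambda u,v:(230+u/2.858-.4,160+v/2.857-.4)
for uv in((124,150),(200,158)):print('edge',loc(ray(c,f(*uv),.062)))
for uv in((120,210),(190,220)):print('well front',loc(ray(c,f(*uv),.06)))
print('start',loc(ray(c,f(147,255),.076)))
E
python3 -m pendant '[{"turn":[0,0,0],"travel":[0.15,0,0],"jaw":0},{"turn":[0,0,0],"travel":[0.15,0,0],"jaw":0}]';python3 -m pendant '[{"turn":[0,0,0],"travel":[0.15,0,0],"jaw":0},{"turn":[0,0,0],"travel":[0.15,0,0],"jaw":0}]'
```

```text
edge (np.float64(-26.2), np.float64(14.5))
edge (np.float64(28.3), np.float64(16.4))
well front (np.float64(-21.7), np.float64(-38.8))
well front (np.float64(26.1), np.float64(-39.1))
start (np.float64(1.2), np.float64(-84.9))
time_s: 4.85
ee_pos: [0.6041, -0.0479, 0.0713]
tool_rot: [0.0, 0.827, 0.563, -0.0]
contact_force: [-0.6, -0.6, -0.2]
opening: 0.0001
finger_force: 0.4
time_s: 5.05
ee_pos: [0.6043, -0.0472, 0.0713]
tool_rot: [0.0, 0.827, 0.563, -0.001]
contact_force: [-1.9, -5.2, 0.6]
opening: 0.0001
finger_force: 2.8
```

Force is up to about 5.5 N, so the stop is reached with the shutter fully open. I back off, lift and go over the well.

```bash
python3 -m pendant '[{"turn":[0,0,0],"travel":[-0.4,0,0],"jaw":0},{"turn":[0,0,0],"travel":[-1,0,-0.5],"jaw":0},{"turn":[0,0,0],"travel":[-2,0,-1],"jaw":0},{"turn":[0,0,0],"travel":[-3.2,0,-1],"jaw":0},{"turn":[0,0,0],"travel":[-4.2,0,-1],"jaw":0},{"turn":[0,0,0],"travel":[-4.6,0,-1],"jaw":0},{"turn":[0,0,0],"travel":[-4.6,0,-1],"jaw":0},{"turn":[0,0,0],"travel":[-4.6,0,-1],"jaw":0}]'
python3 - <<'E'
from m import *
plan(0.8,-19,.042)
b=shot('side','s5')['color'][160:300,230:350,::-1]
cv2.imwrite('pics/c5.png',cv2.resize(b,(480,560)))
E
```

```text
time_s: 5.85
ee_pos: [0.5877, -0.0894, 0.0812]
tool_rot: [-0.0, 0.827, 0.563, 0.0]
contact_force: [0.3, -0.4, 0.4]
opening: 0.0001
finger_force: 0.0
local now (np.float64(0.4), np.float64(-18.6)) 0.0812 t 5.85 F [ 0.3 -0.4  0.4]
travel cm [-0.04  0.04  3.92] turn [-0.0001 -0.0002 -0.0005]
```

View pics/c5.png

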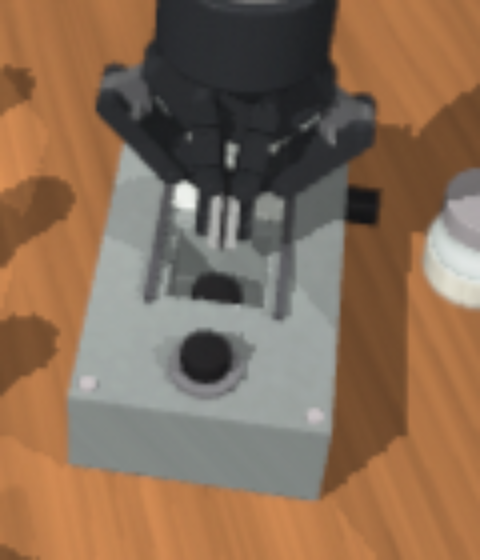

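The fingertips at (222,245) are over the open well, with the key showing at (216,287). I descend to just above the key, then press in small steps.

```bash
python3 -m pendant '[{"turn":[0,0,0],"travel":[0,0,1],"jaw":0},{"turn":[0,0,0],"travel":[0,0,2],"jaw":0},{"turn":[0,0,0],"travel":[0,0,2.8],"jaw":0},{"turn":[0,0,0],"travel":[0,0,3.5],"jaw":0},{"turn":[0,0,0],"travel":[0,0,3.5],"jaw":0}]'
python3 -m pendant '[{"turn":[0,0,0],"travel":[0,0,0.3],"jaw":0},{"turn":[0,0,0],"travel":[0,0,0.6],"jaw":0},{"turn":[0,0,0],"travel":[0,0,0.8],"jaw":0},{"turn":[0,0,0],"travel":[0,0,0.8],"jaw":0}]'
```

```text
time_s: 6.4
ee_pos: [0.5871, -0.089, 0.0448]
tool_rot: [-0.001, 0.826, 0.563, -0.001]
contact_force: [-0.6, -0.1, -0.1]
opening: 0.0001
finger_force: 0.0
time_s: 6.8
ee_pos: [0.588, -0.0894, 0.0384]
tool_rot: [0.0, 0.827, 0.563, 0.0]
contact_force: [-0.0, 0.6, 1.9]
opening: -0.0
finger_force: 1.1
```

```bash
python3 -m pendant '[{"turn":[0,0,0],"travel":[0,0,0.2],"jaw":0},{"turn":[0,0,0],"travel":[0,0,0.35],"jaw":0},{"turn":[0,0,0],"travel":[0,0,0.4],"jaw":0},{"turn":[0,0,0],"travel":[0,0,0.4],"jaw":0}]'
python3 -m pendant '[{"turn":[0,0,0],"travel":[0,0,0.1],"jaw":0},{"turn":[0,0,0],"travel":[0,0,0.15],"jaw":0},{"turn":[0,0,0],"travel":[0,0,0.15],"jaw":0}]'
```

```text
time_s: 7.2
ee_pos: [0.588, -0.0894, 0.0345]
tool_rot: [0.0, 0.827, 0.563, 0.0]
contact_force: [0.8, -0.2, 3.8]
opening: -0.0003
finger_force: 2.1
time_s: 7.5
ee_pos: [0.588, -0.0894, 0.0339]
tool_rot: [0.001, 0.827, 0.563, 0.0]
contact_force: [-2.3, -0.2, 13.4]
opening: 0.0004
finger_force: 6.6
```

The key bottomed out: force passed 4.5 N and reached 13 N at z = 33.9 mm. I rise and cross over the tab to its far side.

```bash
python3 -m pendant '[{"turn":[0,0,0],"travel":[0,0,-1],"jaw":0},{"turn":[0,0,0],"travel":[0,0,-3],"jaw":0},{"turn":[0,0,0],"travel":[0,0,-5.5],"jaw":0},{"turn":[0,0,0],"travel":[0,0,-7.6],"jaw":0},{"turn":[0,0,0],"travel":[0.5,0,-7.6],"jaw":0},{"turn":[0,0,0],"travel":[2,0,-7.6],"jaw":0},{"turn":[0,0,0],"travel":[4,0,-7.6],"jaw":0},{"turn":[0,0,0],"travel":[6,0,-7.6],"jaw":0},{"turn":[0,0,0],"travel":[8,0,-7.6],"jaw":0},{"turn":[0,0,0],"travel":[9,0,-7.6],"jaw":0},{"turn":[0,0,0],"travel":[9,0,-7.6],"jaw":0},{"turn":[0,0,0],"travel":[9,0,-7.6],"jaw":0}]'
python3 - <<'E'
from m import *
plan(0.8,70,.071)
b=shot('side','s6')['color'][130:300,220:360,::-1]
cv2.imwrite('pics/c6.png',cv2.resize(b,(490,595)))
E
```

```text
time_s: 8.7
ee_pos: [0.6203, -0.0054, 0.1081]
tool_rot: [-0.0, 0.826, 0.563, -0.001]
contact_force: [0.1, -0.9, 0.9]
opening: -0.0001
finger_force: 0.0
local now (np.float64(0.0), np.float64(71.5)) 0.1081 t 8.7 F [ 0.1 -0.9  0.9]
travel cm [-0.15  0.08  3.71] turn [-0.0012  0.0005  0.0005]
```

View pics/c6.png

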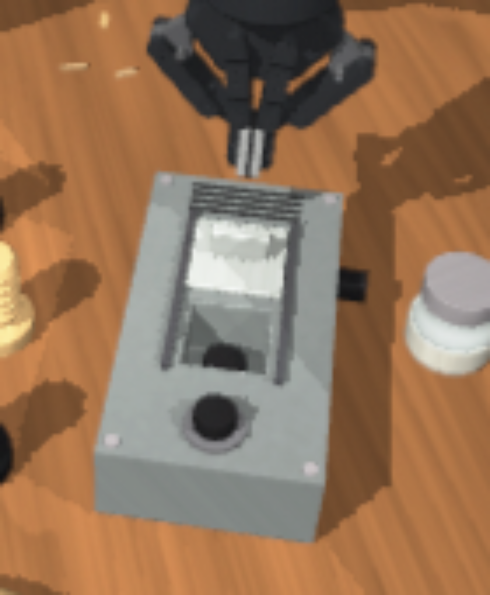

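The shutter stands fully open with its tab at (238,245). The tip is beyond it, and the box has not moved. I descend and push the shutter shut.

```bash
python3 -m pendant '[{"turn":[0,0,0],"travel":[0,0,1.5],"jaw":0},{"turn":[0,0,0],"travel":[0,0,3],"jaw":0},{"turn":[0,0,0],"travel":[0,0,3.7],"jaw":0},{"turn":[0,0,0],"travel":[0,0,3.7],"jaw":0},{"turn":[0,0,0],"travel":[-0.4,0,3.7],"jaw":0},{"turn":[0,0,0],"travel":[-0.8,0,3.7],"jaw":0},{"turn":[0,0,0],"travel":[-1.2,0,3.7],"jaw":0},{"turn":[0,0,0],"travel":[-1.6,0,3.7],"jaw":0},{"turn":[0,0,0],"travel":[-2,0,3.7],"jaw":0},{"turn":[0,0,0],"travel":[-2.5,0,3.7],"jaw":0},{"turn":[0,0,0],"travel":[-3,0,3.7],"jaw":0},{"turn":[0,0,0],"travel":[-3.5,0,3.7],"jaw":0},{"turn":[0,0,0],"travel":[-4,0,3.7],"jaw":0},{"turn":[0,0,0],"travel":[-4.5,0,3.7],"jaw":0},{"turn":[0,0,0],"travel":[-5,0,3.7],"jaw":0},{"turn":[0,0,0],"travel":[-5.5,0,3.7],"jaw":0},{"turn":[0,0,0],"travel":[-6,0,3.7],"jaw":0},{"turn":[0,0,0],"travel":[-6.5,0,3.7],"jaw":0},{"turn":[0,0,0],"travel":[-6.8,0,3.7],"jaw":0},{"turn":[0,0,0],"travel":[-6.8,0,3.7],"jaw":0}]'; python3 -m pendant '[{"turn":[0,0,0],"travel":[-0.2,0,0],"jaw":0},{"turn":[0,0,0],"travel":[-0.4,0,0],"jaw":0},{"turn":[0,0,0],"travel":[-0.4,0,0],"jaw":0}]'; python3 -c "
from m import *
plan(0,-3.5,.071)"
```

```text
time_s: 10.75
ee_pos: [0.5954, -0.0694, 0.0717]
tool_rot: [-0.0, 0.827, 0.563, -0.0]
contact_force: [-0.4, 0.9, 0.6]
opening: 0.0006
finger_force: 0.0
time_s: 11.05
ee_pos: [0.5941, -0.0727, 0.0716]
tool_rot: [-0.0, 0.827, 0.563, -0.0]
contact_force: [0.1, 0.4, 0.6]
opening: -0.0001
finger_force: 0.1
local now (np.float64(0.2), np.float64(-0.7)) 0.0716 t 11.05 F [0.1 0.4 0.6]
travel cm [-0.28 -0.02  0.06] turn [-0.0005  0.0002 -0.0001]
```

```bash
for i in 1 2; do python3 -m pendant '[{"turn":[0,0,0],"travel":[-0.15,0,0],"jaw":0},{"turn":[0,0,0],"travel":[-0.15,0,0],"jaw":0}]'|grep -E 'ee_pos|contact'; done
```

```text
ee_pos: [0.5936, -0.074, 0.0717]
contact_force: [1.0, 0.5, -0.8]
ee_pos: [0.5931, -0.0753, 0.0717]
contact_force: [-1.4, 1.4, -0.2]
```

```bash
python3 -m pendant '[{"turn":[0,0,0],"travel":[-0.15,0,0],"jaw":0},{"turn":[0,0,0],"travel":[-0.15,0,0],"jaw":0}]'|grep -E 'ee_pos|contact'; python3 -c "
from m import *
plan(0,-5,.071)"
```

```text
ee_pos: [0.593, -0.0754, 0.0717]
contact_force: [2.6, 9.5, -1.4]
local now (np.float64(0.3), np.float64(-3.7)) 0.0717 t 11.65 F [ 2.6  9.5 -1.4]
travel cm [-0.13 -0.03  0.07] turn [-0.0002 -0.003   0.0009]
```

The stop is felt at 9.8 N, and the local y of -3.7 mm is as predicted (-3.5), so the shutter is shut. I back off and rise clear.

```bash
python3 -m pendant '[{"turn":[0,0,0],"travel":[0.5,0,0],"jaw":0},{"turn":[0,0,0],"travel":[1.2,0,0],"jaw":0},{"turn":[0,0,0],"travel":[1.5,0,-2],"jaw":0},{"turn":[0,0,0],"travel":[1.5,0,-5],"jaw":0},{"turn":[0,0,0],"travel":[1.5,0,-8],"jaw":0},{"turn":[0,0,0],"travel":[4,0,-11],"jaw":0},{"turn":[0,0,0],"travel":[8,0,-14],"jaw":0},{"turn":[0,0,0],"travel":[12,0,-15],"jaw":0},{"turn":[0,0,0],"travel":[12,0,-15],"jaw":0},{"turn":[0,0,0],"travel":[12,0,-15],"jaw":0}]'
python3 - <<'E'
from m import *
b=shot('side','s7')['color'];cv2.imwrite('pics/c7.png',cv2.resize(b[100:340,180:400,::-1],(550,600)))
E
```

```text
time_s: 12.65
ee_pos: [0.6368, 0.0358, 0.2216]
tool_rot: [0.0, 0.826, 0.564, -0.0]
contact_force: [0.2, -0.3, -0.4]
opening: 0.0002
finger_force: 0.0
```

View pics/c7.png

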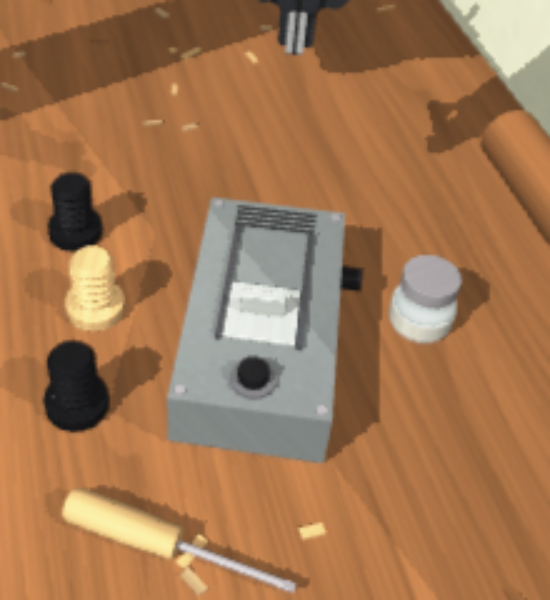

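The shutter is shut over the well at (260,312), with everything else in place and the arm clear.

```bash
python3 -c "
from plant import finish_job
print(finish_job())"
```

```text
the job is handed in; nothing more can be done
None
```

I pushed the shutter open to its stop, pressed the reset key to the bottom, pushed the shutter shut again and handed the job in at about 13 s; the last picture shows the arm clear and nothing disturbed, but no verdict came back.

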